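# Scan the gauge case, then hold its lid half open

## Task

Book out the wooden gauge case: take the yellow wand scanner from its holder, hold it steady with its nose pointing straight down about 6 cm above the middle of the barcode label on the closed lid for about two seconds without touching it, and put it back in its holder, fully home before you let go. Then lift the case's lid and hold it half open, at 45 degrees, so that a colleague across the bench can reach in: the lid falls shut if let go, so finish while still holding it there. Leave everything else on the bench where it is.

Things in the scene. Friction and masses are not known exactly. Their poses are not given: they have to be found in the camera images.
- scanner_center (a point): centre of the wand scanner: a round yellow stick, 30 mm in diameter and 155 mm long with a nose tapering to 20 mm over its last 22 mm, about 0.12 kg, standing nose down in its holder at the start. The point is on its axis, half-way along; z runs along the stick from nose to tail (up). The upper 100 mm stand clear of the holder and can be gripped from above
- scanner_nose (a point): the scanner's nose (window), the end that reads: on its axis, 77.5 mm from its centre; z runs from nose to tail
- holder_floor (a point): fixed round black holder, 80 mm across its foot and 62 mm tall, its bore 41 mm wide and open at the top; the point is the centre of the bore's floor, 8 mm above the bench, 54 mm below the rim. The scanner's nose stands on it when home
- label (a point): centre of the white barcode label, 42 x 64 mm, on the top of the lid (64 mm above the bench when shut); x points along the lid from the hinge to the front edge, y along the hinge, z out of the lid. The label lies 55 mm from the hinge line and 60 mm to the +y side of the lid's middle
- case_hinge (a point): middle of the lid's hinge line, on the rear upper edge of the fixed wooden gauge case (180 mm deep, 260 mm wide along the hinge, 55 mm tall); the hinge is on the robot's side and the front faces away from the robot. The point is 55 mm above the bench; x points level from the hinge to the front, y along the hinge, z up; it does not turn with the lid
- lid_handle (a point): middle of the lid's steel handle: a straight round bar, 12 mm thick and 110 mm long parallel to the hinge, on two end posts. Its centre line is 150 mm from the hinge towards the front and 45 mm above the lid's underside, with a 30 mm gap between the bar and the 9 mm thick lid. Axes turn with the lid: x from hinge to front, y along the bar, z out of the lid
- lid (a joint): opening angle of the lid, rad: 0 shut, 0.785 half open (45 degrees), 1.9 fully open. The lid (0.4 kg) turns freely upwards and back towards the robot, and falls shut from any angle below upright when not held
- bottle: white bottle with blue cap, 56 mm across, 150 mm tall; origin under its centre. A bystander; it and the holder may swap sides
- tape_red: roll of red tape lying flat, 96 mm across, 45 mm tall; origin under its centre. A bystander
- tape_tan: roll of tan tape lying flat, 100 mm across, 50 mm tall; origin under its centre. A bystander
- v_block: dark steel V-block, 70 x 45 x 42 mm; origin under its centre. A bystander
- mug: blue mug, 80 mm across, 95 mm tall; origin under its centre. A bystander
- calculator: grey calculator, 75 x 150 x 16 mm; origin under its centre. A bystander

How it is judged:
By the outcome, as a careful person would: the job done as asked, in the order asked, and still so for the second after the job is handed in, while the arm keeps its last pose, push and grip.
It also fails if it takes over 61 s, if anything falls off the work surface, if the arm or the gripper's body presses on something with over 40 N, if the wrist force passes 120 N, or if a joint passes its speed limit or range.

## Robot

A 6-joint arm with a two-finger parallel gripper is mounted at the origin on the work surface. World frame = base frame: x ahead of the robot, y to its left, z up, the work surface at z = 0. Lengths are in mm, angles in degrees, forces in N, time in s.
With the tool pointing down it reaches from about 350 to 850 mm from the base axis. Payload 8.1 kg.
Tool frame: the origin (TCP) lies midway between the tips of the shut fingers; the grasp point (between the pads) lies 19 mm behind it; z points along the fingers, y is the line along which they close (so a half turn about z gives the same grasp; the last joint's range is limited). The gripper opens to 85 mm and grips with 20 to 120 N. Pads are 22 mm wide; open, the fingers measure 114 mm over their backs; the gripper's body (76 mm by 85 mm) begins 54 mm behind the grasp point. The pads swing forward as they close: fully open they stand 13 mm farther back than shut.
Start: joints at [-78.69, 7.471, 85.268, -0, 87.261, -4.893], TCP at [167.447, -576.165, 192.892] pointing down, gripper open.
Joint ranges: [-169.43, 169.43], [-51.17, 129.36], [1.28, 143.12], [-76.62, 256.62], [0, 156.53], [-152.29, 152.29]. Speed limits (degrees/s): [136.94, 136.94, 159.86, 180, 180, 180].

## Interface

Orientations are given as [roll, pitch, yaw] about the fixed x, y, z axes, in that order (R = Rz(yaw) Ry(pitch) Rx(roll)).
In Python, from bench import sense, snapshot, camera_params, hand_in, masks_of, pinpoint gives the robot as it stands.
- The arm moves only by the tool step_arm, never from a script. Its argument "targets" is a list of rows, each an object with "angular": the turn, a rotation vector about the tool's x, y, z scaled (see below), a list of three; "dp": the shift along the tool's x, y, z scaled (see below), a list of three; "fingers": the closure, from 0 (fully open) to 1 (shut). A call has exactly 8 rows; each row is the pose to reach, as a shift and turn from the pose commanded when the call began, along the tool's axes at that moment, turning the shorter way round; what a row does not reach only later rows make up. The controller multiplies each number of a shift by 0.2 m and each number of a turn by 180 degrees. A row lasts 1/8 s, in which the tool goes at most 62.5 mm and 10.7 degrees, less where a joint would pass 70% of its speed; a pose out of reach is approached as far as the arm can. A call with a number of a shift or a turn outside -1 to 1 is refused whole. A call with a gripper value outside its range is refused whole. The fingers move at their own pace and stop on an object; "newtons" is the grip in N (left out, the last holds). Time passes only in rows, so rows that repeat a pose let the fingers close, or fill a call up. It gives the time, the measured TCP pose, the force, the opening and the grip force at its end, in the units of the state.
- sense(): the state, without advancing time (a new reading comes with each control period).
- snapshot(name): name is "side" or "top"; returns the picture (420x560x3 uint8, blue, green, red); there is no depth.
- camera_params(name): a dict with "vfov" (degrees; the focal length in pixels is half the picture's height over the tangent of half this angle, whatever the lens; pixels are square), "cx", "cy" (the principal point, pixels), "D" ([k1, k2, p1, p2, k3] as OpenCV has them; the pictures are not rectified), "R" (3x3) and "t" (3): a world point X has camera coordinates R X + t. Camera axes: x right, y down, z forward; pixel columns grow to the right and rows downward; lengths in mm; the calibration is good to about 2 mm. A picture is of the moment at which its call begins. camera_params takes no time and is no camera call.
- hand_in(): hands the job in; it is judged then, once.
Trained networks look in the newest picture that a camera, given by its name, has taken for a name from the list of things; names that differ only in an ending like _2 or _b are one class to them, and where a whole thing is asked for, a point or a joint stands for the part that bears it (a point fixed in the world has none). Each returns a list of dicts, best first, with "conf" (0 to 1); they miss things now and then, are a little off and sometimes report something else, mostly with a low value. They report only what shows in the picture. A call takes as long as a camera call.
- masks_of(camera, label): "pixels" (420x560 bool, what is visible of it) and "at" ([column, row] in pixels, amid what is visible of it).
- pinpoint(camera, label): "at" ([column, row] in pixels: a listed point, or the origin of a listed thing).
The state is a dict: "time": time; "joint_pos": joint angles; "qd": joint speeds; "joint_efforts": joint torques, N m; "tool_pos": TCP position; "tcp_rot": TCP orientation; "ft_force": force on the tool from outside, world axes, zero at the start; "wrist_torque": the same for the moment, N m; "finger_gap": finger opening in mm; "grip_force": force on a finger pad.
Only numpy, scipy, OpenCV 4.12 (cv2) and the standard library are available. Lean on these libraries where they do the work, as an engineer would, in place of code of your own. Each camera call takes 0.05 s, during which the arm holds its last target. There are 200 camera calls.

## Working session

There is one attempt and no reset: what is moved stays moved. The work goes in short steps, Python scripts to look and compute and a tool call to move; the robot and the scene stay as the last step left them, time stands still between calls to the robot, and variables do not carry over. Pictures are saved under pics/ and viewed, at most 10 in all, crops included, and the job is handed in when it is done.

Besides the shell and the picture viewer there is one more tool, called by a JSON object that holds its "api" and its "payload", one argument or row to a line. step_arm: Moves the arm, as the interface text tells. Its arguments: {"type":"object","properties":{"targets":{"type":"array","items":{"type":"object","properties":{"angular":{"type":"array","items":{"type":"number","minimum":-1,"maximum":1}},"dp":{"type":"array","items":{"type":"number","minimum":-1,"maximum":1}},"fingers":{"type":"number"}}}},"newtons":{"type":"number"}},"required":["targets"]}

```bash
mkdir -p pics; cat > h.py <<'E'
import numpy as np, cv2
from scipy.spatial.transform import Rotation as Rn
from bench import *
def K(c):
    p=camera_params(c); f=210/np.tan(np.radians(p["vfov"]/2))
    return np.array([[f,0,p["cx"]],[0,f,p["cy"]],[0,0,1]]),np.array(p["D"]),np.array(p["R"]),np.array(p["t"])
def ray(c,at):
    k,D,R,t=K(c); u=cv2.undistortPoints(np.array([[at]],float),k,D)[0,0]
    return -R.T@t, R.T@np.array([u[0],u[1],1])
def onz(c,at,z):
    o,d=ray(c,at); return o+d*(z-o[2])/d[2]
def tri(a,b):
    (o1,d1),(o2,d2)=ray("side",a),ray("top",b)
    s=np.linalg.lstsq(np.c_[d1,-d2],o2-o1,rcond=None)[0]
    p,q=o1+s[0]*d1,o2+s[1]*d2; return (p+q)/2,np.linalg.norm(p-q)
def proj(c,X):
    k,D,R,t=K(c); return cv2.projectPoints(np.array(X,float).reshape(-1,1,3),cv2.Rodrigues(R)[0],t,k,D)[0][:,0]
E
python3 - <<'E'
from h import *
np.set_printoptions(precision=1,suppress=True)
I=[snapshot(c) for c in("side","top")]
for c,i in zip(("side","top"),I):
    cv2.imwrite(f"pics/{c}0.png",i)
    k,D,R,t=K(c); print(c,-R.T@t)
for n in["scanner_center","scanner_nose","holder_floor","label","case_hinge","lid_handle","bottle","tape_red","tape_tan","v_block","mug","calculator"]:
    a,b=[pinpoint(c,n)[:1] for c in("side","top")]
    print(n,[(x[0]["at"],round(x[0]["conf"],2)) if x else None for x in(a,b)], tri(a[0]["at"],b[0]["at"]) if a and b else"")
print(sense())
E
```

```text
side [ 60.  599.6 739.8]
top [ 343.8   15.5 1082.9]
scanner_center [([170.4, 273.5], 0.55), ([416.3, 232.4], 0.67)] (array([496. ,  50.1, 249. ]), np.float64(585.7452164348261))
scanner_nose [([356.5, 206.0], 0.8), ([406.8, 239.7], 0.95)] (array([ 460.2, -304.6,    0.4]), np.float64(1.047648091276935))
holder_floor [([356.3, 205.4], 0.82), ([408.0, 243.2], 0.92)] (array([ 455.3, -303.5,    5.2]), np.float64(10.797425801209608))
label [([287.4, 247.1], 0.74), ([267.7, 229.5], 0.78)] (array([481.9,  35.5,  66. ]), np.float64(4.354826312231957))
case_hinge [([320.0, 256.0], 0.81), ([287.0, 256.0], 0.94)] (array([417.3, -10.3,  38.7]), np.float64(15.029752350090982))
lid_handle [([283.1, 208.3], 0.98), ([302.9, 190.5], 0.77)] (array([562. , -47.1, 102.5]), np.float64(8.573033110360234))
bottle [([224.7, 330.7], 0.59), ([168.8, 240.5], 0.85)] (array([470.2, 281.2,  -1.8]), np.float64(0.9380446348254912))
tape_red [([285.0, 181.7], 0.81), ([395.0, 136.6], 0.79)] (array([ 737.3, -298.3,  -18.7]), np.float64(6.859949757675124))
tape_tan [([169.9, 274.4], 0.91), ([180.6, 146.8], 0.66)] (array([702.9, 252. ,   4.5]), np.float64(12.81121380804146))
v_block [([200.9, 222.4], 0.77), ([258.7, 119.2], 0.85)] (array([779.7,  58.4,   8.2]), np.float64(6.907357554761492))
mug [([266.2, 408.5], 0.59), ([138.7, 314.2], 0.7)] (array([290.7, 354.8, -12.5]), np.float64(4.194685908577049))
calculator [([397.0, 222.5], 0.63), ([421.7, 292.7], 0.63)] (array([ 330.9, -341. ,  -25.9]), np.float64(4.937815085687216))
{'time': 1.3, 'joint_pos': array([-78.7,   7.5,  85.3,   0. ,  87.3,  -4.9]), 'qd': array([ 0.1,  0.1,  0. , -0. , -0. ,  0. ]), 'joint_efforts': array([ -0. , -56.9, -50.1,  -0. ,   0. ,  -0. ]), 'tool_pos': array([ 167.5, -576.2,  192.9]), 'tcp_rot': array([-180. ,   -0. ,   16.2]), 'ft_force': array([ 0. ,  0.8, -0.3]), 'wrist_torque': array([0. , 0.1, 0. ]), 'grip_force': 0.0, 'finger_gap': 85.20694247867677}
```

View pics/side0.png

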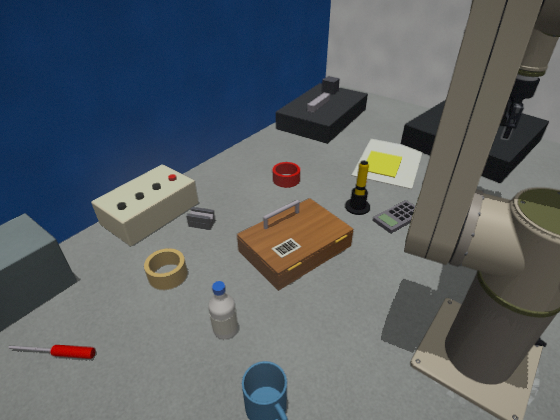

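View pics/top0.png

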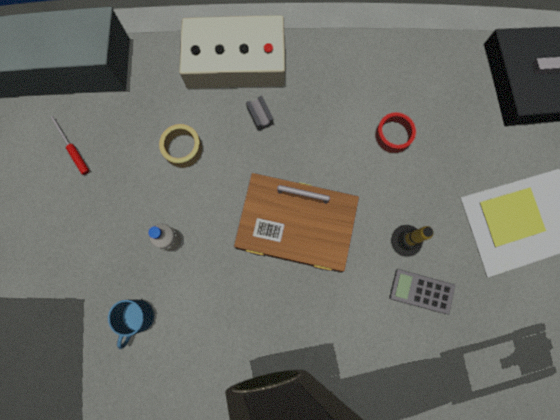

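The side view shows the scanner's tail at about (364,163) and the holder foot at (358,206). The top view shows the tail at (427,232), the foot at (407,240), the lid corners at (252,175), (358,193), (345,270) and (236,247), and the handle from (278,188) to (329,199).

```bash
cat > fit.py <<'E'
from h import *
from scipy.optimize import least_squares
np.set_printoptions(precision=1,suppress=True)
T=snapshot("top");S=snapshot("side")
def cen(c,n):
    m=masks_of(c,n); return m[0] if m else None
obs=[]
mt=cen("top","lid");ms=cen("side","lid")
for c,m in(("top",mt),("side",ms)):
    if m is not None: print(c,"lid",m["conf"],m["at"],m["pixels"].sum())
for c,img,box in(("top",T,(245,290,212,250)),("side",S,(265,310,230,265))):
    x0,x1,y0,y1=box; a=img[y0:y1,x0:x1].astype(int); w=(a.min(2)>110).astype(np.uint8)
    w=cv2.morphologyEx(w,cv2.MORPH_CLOSE,np.ones((7,7)))
    r=cv2.minAreaRect(np.argwhere(w)[:,::-1].astype(np.float32)); p=np.array(r[0])+[x0,y0]
    print(c,"label",p,r[1],r[2],w.sum()); obs.append((c,"label",p))
for c,n,p in[("top","h1",(278.5,188.5)),("top","h2",(328.5,199.5)),("side","h1",(265,221)),("side","h2",(299.5,206.5)),("side","c1",(239,239)),("side","c2",(309,205.5)),
 ("top","c1",(252,175)),("top","c2",(358,193)),("top","c3",(345,269)),("top","c4",(236,247))]: obs.append((c,n,np.array(p)))
L={"label":(55,60,64),"h1":(150,55,100),"h2":(150,-55,100),"c1":(180,130,64),"c2":(180,-130,64),"c3":(0,-130,64),"c4":(0,130,64)}
def W(q,n):
    l=L[n];c,s=np.cos(q[2]),np.sin(q[2]);return [q[0]+c*l[0]-s*l[1],q[1]+s*l[0]+c*l[1],l[2]]
f=lambda q:np.concatenate([proj(c,W(q,n))[0]-p for c,n,p in obs])
r=least_squares(f,[420,-15,-.15],loss="soft_l1",x_scale=[1,1,.01])
print(r.x,np.degrees(r.x[2]));print(r.fun.reshape(-1,2))
for n in("label","h1","h2"):print(n,np.array(W(r.x,n)))
print("handle",np.array(W(r.x,"h1"))/2+np.array(W(r.x,"h2"))/2)
for c in("top","side"):
    m=cen(c,"scanner_center")
    if m: y,x=np.nonzero(m["pixels"]);print(c,"scan",m["conf"],m["at"],x.min(),x.max(),y.min(),y.max())
    m=masks_of(c,"holder_floor")
    if m: print(c,"hold",m[0]["conf"],m[0]["at"])
print("tail",tri((364,163),(427,232)),onz("top",(427,232),163),"foot",onz("top",(407,240),2),onz("side",(358,206),4))
for c,i,b in(("top",T,(380,460,200,280)),("side",S,(325,400,145,225))):
    j=i[b[2]:b[3],b[0]:b[1]];cv2.imwrite(f"pics/c_{c}.png",cv2.resize(j,None,fx=5,fy=5,interpolation=cv2.INTER_CUBIC))
a,b=cv2.imread("pics/c_top.png"),cv2.imread("pics/c_side.png")
cv2.imwrite("pics/c.png",np.hstack([a[:400],b[:400]]))
E
python3 fit.py
```

```text
side lid 0.81 [292.5, 233.8] 4646
top label [268.2 229.5] (28.572656631469727, 18.72396469116211) 13.240520477294922 534
side label [285.9 247.3] (13.112358093261719, 25.933330535888672) 60.945396423339844 298
[413.9 -11.8  -0.2] -12.699576450279752
[[ 0.4  1.4]
 [ 1.2  0.2]
 [ 0.5 -0.1]
 [-1.8 -1.5]
 [ 0.5 -3.5]
 [-2.7 -4.9]
 [-2.4 -5.1]
 [-0.2 -8.5]
 [-1.7 -1.4]
 [ 0.6  2.2]
 [ 0.3  1.8]
 [-2.2  1.2]]
label [480.7  34.6  64. ]
h1 [572.3   8.9 100. ]
h2 [548.1 -98.4 100. ]
handle [560.2 -44.8 100. ]
top scan 0.64 [420.7, 235.6] 404 433 226 245
top hold 0.86 [403.0, 242.5]
side scan 0.9 [359.4, 177.5] 354 368 160 194
side hold 0.73 [358.7, 205.4]
tail (array([ 457.4, -302.6,  160.7]), np.float64(0.6796847571621514)) [ 457.5 -301.7  163. ] foot [ 458.8 -304.8    2. ] [ 454.9 -302.9    4. ]
```

View pics/c.png

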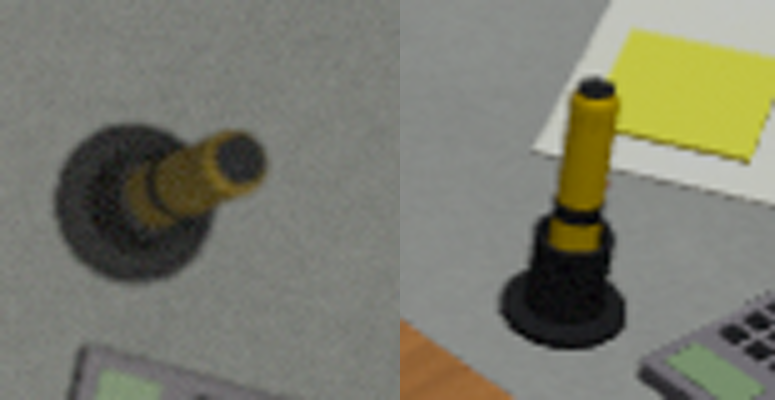

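The crop shows the scanner standing nearly upright: tail at about (428,231) top and (364,163) side, with the foot at (407,241) and (358,207). That puts the axis at about (457,-303). Now moving towards it and turning the tool to the handle's yaw (77°).

{"api": "step_arm", "payload": {
  "targets": [
    {"dp":[0.12,-0.06,0],"angular":[0,0,-0.045],"fingers":0},
    {"dp":[0.25,-0.125,0],"angular":[0,0,-0.09],"fingers":0},
    {"dp":[0.4,-0.2,0],"angular":[0,0,-0.14],"fingers":0},
    {"dp":[0.55,-0.275,0],"angular":[0,0,-0.19],"fingers":0},
    {"dp":[0.7,-0.35,0],"angular":[0,0,-0.24],"fingers":0},
    {"dp":[0.85,-0.42,0],"angular":[0,0,-0.29],"fingers":0},
    {"dp":[0.95,-0.47,0],"angular":[0,0,-0.32],"fingers":0},
    {"dp":[1,-0.5,0],"angular":[0,0,-0.34],"fingers":0}
  ]
}}

```text
time: 2.7
tool_pos: [332.6, -423.4, 193.0]
tcp_rot: [180.0, -0.0, 77.6]
ft_force: [1.3, -0.9, -0.3]
finger_gap: 85.5
grip_force: 0.0
```

```bash
cat > ov.py <<'E'
from h import *
np.set_printoptions(precision=2,suppress=True)
s=sense();print(s["tool_pos"],s["tcp_rot"],s["time"])
q=[413.9,-11.8,np.radians(-12.7)]
def W(l):
    c,s=np.cos(q[2]),np.sin(q[2]);return [q[0]+c*l[0]-s*l[1],q[1]+s*l[0]+c*l[1],l[2]]
o=[]
for c,b in(("top",(225,370,165,285)),("side",(225,365,185,285))):
    i=cv2.resize(snapshot(c),None,fx=4,fy=4,interpolation=cv2.INTER_CUBIC)
    for P,close in([[(0,130,64),(180,130,64),(180,-130,64),(0,-130,64)],1],[[(0,130,0),(180,130,0),(180,-130,0),(0,-130,0)],1],[[(34,28,64),(76,28,64),(76,92,64),(34,92,64)],1],[[(150,55,100),(150,-55,100)],0]):
        p=proj(c,[W(l) for l in P])*4+1.5
        cv2.polylines(i,[p.astype(np.int32)],bool(close),(0,255,0),1)
    o=i[b[2]*4:b[3]*4,b[0]*4:b[1]*4];cv2.imwrite(f"pics/ov_{c}.png",o)
E
python3 ov.py
```

```text
[ 332.56 -423.43  193.  ] [179.99  -0.    77.62] 2.7
```

View pics/ov_top.png

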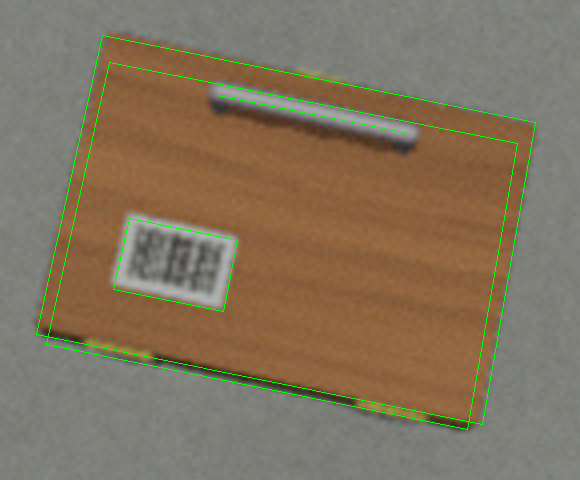

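View pics/ov_side.png

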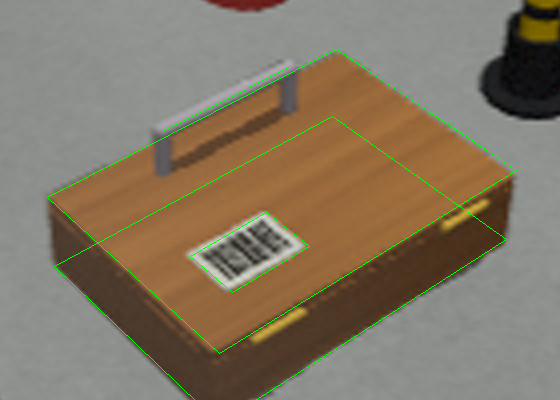

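The overlay matches both views to within about a pixel: label at about (175,262) in the top crop and (248,252) in the side crop. The handle sits about 2 mm further in +x than the model. Continuing to the scanner.

{"api": "step_arm", "payload": {
  "targets": [
    {"dp":[0.15,0.1,0],"angular":[0,0,0],"fingers":0},
    {"dp":[0.35,0.23,0],"angular":[0,0,0],"fingers":0},
    {"dp":[0.55,0.36,0],"angular":[0,0,0],"fingers":0},
    {"dp":[0.68,0.45,0],"angular":[0,0,0],"fingers":0},
    {"dp":[0.72,0.479,0],"angular":[0,0,0],"fingers":0},
    {"dp":[0.72,0.479,0],"angular":[0,0,0],"fingers":0},
    {"dp":[0.72,0.479,0.06],"angular":[0,0,0],"fingers":0},
    {"dp":[0.72,0.479,0.12],"angular":[0,0,0],"fingers":0}
  ]
}}

```text
time: 3.8
tool_pos: [455.6, -305.5, 167.8]
tcp_rot: [-180.0, -0.0, 77.3]
ft_force: [-0.3, 0.2, -0.6]
finger_gap: 85.6
grip_force: 0.0
```

{"api": "step_arm", "payload": {
  "targets": [
    {"dp":[0,0,0.06],"angular":[0,0,0],"fingers":0},
    {"dp":[0,0,0.12],"angular":[0,0,0],"fingers":0},
    {"dp":[0,0,0.18],"angular":[0,0,0],"fingers":0},
    {"dp":[0,0,0.24],"angular":[0,0,0],"fingers":0},
    {"dp":[0,0,0.28],"angular":[0,0,0],"fingers":0},
    {"dp":[0,0,0.29],"angular":[0,0,0],"fingers":0},
    {"dp":[0,0,0.29],"angular":[0,0,0],"fingers":0},
    {"dp":[0,0,0.29],"angular":[0,0,0],"fingers":0}
  ]
}}

```text
time: 4.8
tool_pos: [456.8, -305.0, 111.5]
tcp_rot: [180.0, 0.0, 77.4]
ft_force: [0.8, 0.0, -0.2]
finger_gap: 85.7
grip_force: 0.0
```

```bash
python3 - <<'E'
from h import *
o=[]
for c,b in(("top",(370,470,190,270)),("side",(300,400,110,230))):
    i=snapshot(c);o.append(cv2.resize(i[b[2]:b[3],b[0]:b[1]],(400,4*(b[3]-b[2])),interpolation=cv2.INTER_CUBIC))
o[0]=cv2.copyMakeBorder(o[0],0,160,0,0,cv2.BORDER_CONSTANT)
cv2.imwrite("pics/g.png",np.hstack(o))
E
```

```text
(no output)
```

View pics/g.png

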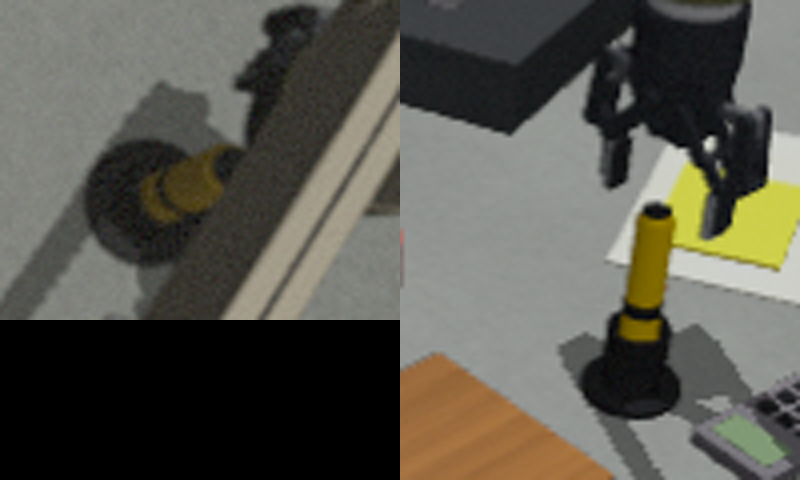

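The crop was taken partway through the descent. It shows the open fingers centred over the tail, with the tail at about (657,210) in the crop and the fingertips on either side at 608 and 715. Closing the gripper.

{"api": "step_arm", "payload": {
  "newtons": 40,
  "targets": [
    {"dp":[0.005,0,0],"angular":[0,0,0],"fingers":1},
    {"dp":[0.005,0,0],"angular":[0,0,0],"fingers":1},
    {"dp":[0.005,0,0],"angular":[0,0,0],"fingers":1},
    {"dp":[0.005,0,0],"angular":[0,0,0],"fingers":1},
    {"dp":[0.005,0,0],"angular":[0,0,0],"fingers":1},
    {"dp":[0.005,0,0],"angular":[0,0,0],"fingers":1},
    {"dp":[0.005,0,0],"angular":[0,0,0],"fingers":1},
    {"dp":[0.005,0,0],"angular":[0,0,0],"fingers":1}
  ]
}}

```text
time: 5.9
tool_pos: [456.9, -303.8, 111.2]
tcp_rot: [180.0, 0.0, 77.4]
ft_force: [0.2, 1.0, 4.2]
finger_gap: 27.9
grip_force: 39.7
```

{"api": "step_arm", "payload": {
  "targets": [
    {"dp":[0,0,-0.04],"angular":[0,0,0],"fingers":1},
    {"dp":[0,0,-0.13],"angular":[0,0,0],"fingers":1},
    {"dp":[0,0,-0.25],"angular":[0,0,0],"fingers":1},
    {"dp":[0,0,-0.37],"angular":[0,0,0],"fingers":1},
    {"dp":[0,0,-0.49],"angular":[0,0,0],"fingers":1},
    {"dp":[0,0,-0.56],"angular":[0,0,0],"fingers":1},
    {"dp":[0,0,-0.585],"angular":[0,0,0],"fingers":1},
    {"dp":[0,0,-0.585],"angular":[0,0,0],"fingers":1}
  ]
}}

```text
time: 6.9
tool_pos: [456.7, -303.6, 227.7]
tcp_rot: [-180.0, -0.0, 77.4]
ft_force: [0.6, 0.2, -1.5]
finger_gap: 27.5
grip_force: 39.5
```

{"api": "step_arm", "payload": {
  "targets": [
    {"dp":[0.06,-0.01,0],"angular":[0,0,0],"fingers":1},
    {"dp":[0.18,-0.025,0],"angular":[0,0,0],"fingers":1},
    {"dp":[0.32,-0.045,0],"angular":[0,0,0],"fingers":1},
    {"dp":[0.46,-0.065,0],"angular":[0,0,0],"fingers":1},
    {"dp":[0.6,-0.085,0],"angular":[0,0,0],"fingers":1},
    {"dp":[0.74,-0.105,0],"angular":[0,0,0],"fingers":1},
    {"dp":[0.85,-0.12,0],"angular":[0,0,0],"fingers":1},
    {"dp":[0.9,-0.13,0],"angular":[0,0,0],"fingers":1}
  ]
}}

```text
time: 7.9
tool_pos: [470.1, -120.6, 227.1]
tcp_rot: [-179.9, -0.0, 77.5]
ft_force: [-0.3, -0.4, -0.7]
finger_gap: 27.2
grip_force: 39.5
```

```bash
cat > nose.py <<'E'
from h import *
np.set_printoptions(precision=1,suppress=True)
s=sense();print(s["time"],s["tool_pos"],s["tcp_rot"],s["ft_force"])
i=snapshot("side");snapshot("top")
for n in("scanner_nose","scanner_center"):
    a,b=[pinpoint(c,n)[:1] for c in("side","top")]
    print(n,[(np.array(x[0]["at"]),round(x[0]["conf"],2)) if x else None for x in(a,b)], tri(a[0]["at"],b[0]["at"]) if a and b else"")
p=s["tool_pos"]
for dz in(-103,-25.7,51.8):print(proj("side",p+[0,0,dz]))
import sys
x,y=proj("side",p)[0].astype(int);x0,y0=max(0,x-60),max(0,y-60)
cv2.imwrite(f"pics/{sys.argv[1]}.png",cv2.resize(i[y0:y0+120,x0:x0+120],None,fx=5,fy=5,interpolation=cv2.INTER_CUBIC));print("crop",x0,y0)
E
sleep 8; python3 nose.py n1
```

```text
7.9 [ 470.1 -120.6  227.1] [-179.9   -0.    77.5] [-0.3 -0.4 -0.7]
scanner_nose [(array([323.1, 200.5]), 0.57), None] 
scanner_center [(array([323.4, 173.7]), 0.93), None] 
[[325.4 201.2]]
[[327.5 177. ]]
[[329.9 150.2]]
crop 268 108
```

{"api": "step_arm", "payload": {
  "targets": [
    {"dp":[0.06,-0.01,0],"angular":[0,0,0],"fingers":1},
    {"dp":[0.18,-0.025,0],"angular":[0,0,0],"fingers":1},
    {"dp":[0.32,-0.045,0],"angular":[0,0,0],"fingers":1},
    {"dp":[0.46,-0.07,0],"angular":[0,0,0],"fingers":1},
    {"dp":[0.6,-0.09,0],"angular":[0,0,0],"fingers":1},
    {"dp":[0.71,-0.105,0],"angular":[0,0,0],"fingers":1},
    {"dp":[0.76,-0.112,0],"angular":[0,0,0],"fingers":1},
    {"dp":[0.77,-0.115,0],"angular":[0,0,0],"fingers":1}
  ]
}}

```text
time: 9.2
tool_pos: [481.7, 33.3, 227.9]
tcp_rot: [-180.0, 0.0, 77.4]
ft_force: [0.5, 0.4, -1.7]
finger_gap: 27.3
grip_force: 39.5
```

```bash
python3 nose.py n2
```

```text
9.2 [481.7  33.3 227.9] [-180.     0.    77.4] [ 0.5  0.4 -1.7]
scanner_nose [(array([285.3, 229.4]), 0.66), (array([268.1, 228.6]), 0.37)] (array([481. ,  36.4, 125.3]), np.float64(7.652742420666845))
scanner_center [(array([286.6, 203.7]), 0.71), (array([268. , 220.7]), 0.36)] (array([483.7,  33.3, 201.7]), np.float64(1.761283270201546))
[[287.4 229. ]]
[[287.7 203.9]]
[[288.  175.8]]
crop 227 134
```

View pics/n2.png

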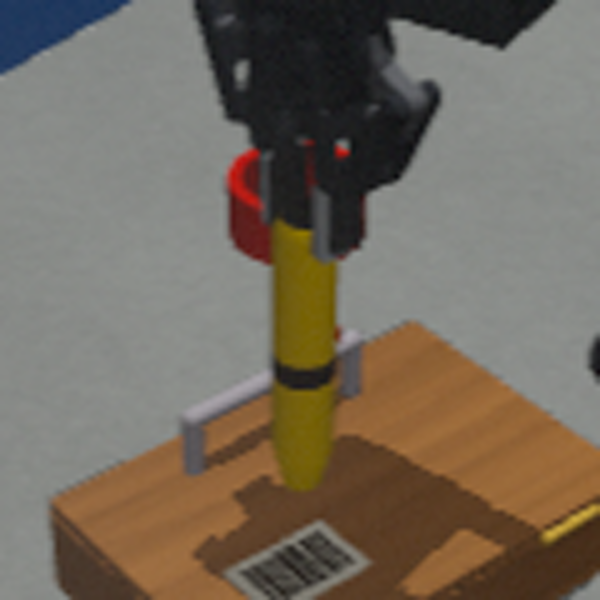

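The crop shows the scanner upright in the grip, with its nose at about (302,487), i.e. pixel (287,231), just over the label and about 60 mm up. A small trim, then the hold.

{"api": "step_arm", "payload": {
  "targets": [
    {"dp":[0.004,0,0],"angular":[0,0,0],"fingers":1},
    {"dp":[0.008,0,0],"angular":[0,0,0],"fingers":1},
    {"dp":[0.008,0,0],"angular":[0,0,0],"fingers":1},
    {"dp":[0.008,0,0],"angular":[0,0,0],"fingers":1},
    {"dp":[0.008,0,0],"angular":[0,0,0],"fingers":1},
    {"dp":[0.008,0,0],"angular":[0,0,0],"fingers":1},
    {"dp":[0.008,0,0],"angular":[0,0,0],"fingers":1},
    {"dp":[0.008,0,0],"angular":[0,0,0],"fingers":1}
  ]
}}

```text
time: 10.5
tool_pos: [482.1, 34.5, 227.9]
tcp_rot: [180.0, -0.0, 77.4]
ft_force: [-1.3, -0.0, -1.0]
finger_gap: 27.6
grip_force: 39.5
```

{"api": "step_arm", "payload": {
  "targets": [
    {"dp":[0,0,0],"angular":[0,0,0],"fingers":1},
    {"dp":[0,0,0],"angular":[0,0,0],"fingers":1},
    {"dp":[0,0,0],"angular":[0,0,0],"fingers":1},
    {"dp":[0,0,0],"angular":[0,0,0],"fingers":1},
    {"dp":[0,0,0],"angular":[0,0,0],"fingers":1},
    {"dp":[0,0,0],"angular":[0,0,0],"fingers":1},
    {"dp":[0,0,0],"angular":[0,0,0],"fingers":1},
    {"dp":[0,0,0],"angular":[0,0,0],"fingers":1}
  ]
}}

```text
time: 11.5
tool_pos: [482.1, 34.5, 227.9]
tcp_rot: [180.0, -0.0, 77.4]
ft_force: [0.1, 0.2, -1.8]
finger_gap: 27.7
grip_force: 39.5
```

{"api": "step_arm", "payload": {
  "targets": [
    {"dp":[0,0,0],"angular":[0,0,0],"fingers":1},
    {"dp":[0,0,0],"angular":[0,0,0],"fingers":1},
    {"dp":[0,0,0],"angular":[0,0,0],"fingers":1},
    {"dp":[0,0,0],"angular":[0,0,0],"fingers":1},
    {"dp":[0,0,0],"angular":[0,0,0],"fingers":1},
    {"dp":[0,0,0],"angular":[0,0,0],"fingers":1},
    {"dp":[0,0,0],"angular":[0,0,0],"fingers":1},
    {"dp":[0,0,0],"angular":[0,0,0],"fingers":1}
  ]
}}

```text
time: 12.5
tool_pos: [482.1, 34.5, 227.9]
tcp_rot: [180.0, 0.0, 77.4]
ft_force: [-0.2, -0.7, -2.2]
finger_gap: 27.8
grip_force: 39.5
```

{"api": "step_arm", "payload": {
  "targets": [
    {"dp":[0,0,0],"angular":[0,0,0],"fingers":1},
    {"dp":[0,0,0],"angular":[0,0,0],"fingers":1},
    {"dp":[0,0,0],"angular":[0,0,0],"fingers":1},
    {"dp":[0,0,0],"angular":[0,0,0],"fingers":1},
    {"dp":[0,0,0],"angular":[0,0,0],"fingers":1},
    {"dp":[0,0,0],"angular":[0,0,0],"fingers":1},
    {"dp":[0,0,0],"angular":[0,0,0],"fingers":1},
    {"dp":[0,0,0],"angular":[0,0,0],"fingers":1}
  ]
}}

```text
time: 13.5
tool_pos: [482.1, 34.5, 227.9]
tcp_rot: [180.0, -0.0, 77.4]
ft_force: [0.4, -0.1, -2.3]
finger_gap: 27.3
grip_force: 39.5
```

{"api": "step_arm", "payload": {
  "targets": [
    {"dp":[-0.06,0.01,0],"angular":[0,0,0],"fingers":1},
    {"dp":[-0.18,0.025,0],"angular":[0,0,0],"fingers":1},
    {"dp":[-0.32,0.045,0],"angular":[0,0,0],"fingers":1},
    {"dp":[-0.46,0.065,0],"angular":[0,0,0],"fingers":1},
    {"dp":[-0.6,0.085,0],"angular":[0,0,0],"fingers":1},
    {"dp":[-0.74,0.105,0],"angular":[0,0,0],"fingers":1},
    {"dp":[-0.86,0.125,0],"angular":[0,0,0],"fingers":1},
    {"dp":[-0.9,0.13,0],"angular":[0,0,0],"fingers":1}
  ]
}}

```text
time: 14.5
tool_pos: [467.7, -148.5, 227.8]
tcp_rot: [-180.0, 0.0, 77.3]
ft_force: [-0.3, 1.2, -1.6]
finger_gap: 27.3
grip_force: 39.5
```

{"api": "step_arm", "payload": {
  "targets": [
    {"dp":[-0.12,0.018,0],"angular":[0,0,0],"fingers":1},
    {"dp":[-0.26,0.038,0],"angular":[0,0,0],"fingers":1},
    {"dp":[-0.4,0.06,0],"angular":[0,0,0],"fingers":1},
    {"dp":[-0.54,0.08,0],"angular":[0,0,0],"fingers":1},
    {"dp":[-0.67,0.1,0],"angular":[0,0,0],"fingers":1},
    {"dp":[-0.75,0.11,0],"angular":[0,0,0],"fingers":1},
    {"dp":[-0.778,0.115,0],"angular":[0,0,0],"fingers":1},
    {"dp":[-0.778,0.115,0],"angular":[0,0,0],"fingers":1}
  ]
}}

```text
time: 15.5
tool_pos: [456.8, -303.4, 227.8]
tcp_rot: [-180.0, -0.0, 77.4]
ft_force: [-0.0, -0.0, -0.7]
finger_gap: 27.6
grip_force: 39.5
```

{"api": "step_arm", "payload": {
  "targets": [
    {"dp":[0,0,0.04],"angular":[0,0,0],"fingers":1},
    {"dp":[0,0,0.11],"angular":[0,0,0],"fingers":1},
    {"dp":[0,0,0.19],"angular":[0,0,0],"fingers":1},
    {"dp":[0,0,0.27],"angular":[0,0,0],"fingers":1},
    {"dp":[0,0,0.35],"angular":[0,0,0],"fingers":1},
    {"dp":[0,0,0.43],"angular":[0,0,0],"fingers":1},
    {"dp":[0,0,0.5],"angular":[0,0,0],"fingers":1},
    {"dp":[0,0,0.54],"angular":[0,0,0],"fingers":1}
  ]
}}

```text
time: 16.5
tool_pos: [456.4, -303.4, 118.6]
tcp_rot: [-179.9, -0.0, 77.4]
ft_force: [0.6, 0.6, -0.1]
finger_gap: 27.2
grip_force: 39.5
```

{"api": "step_arm", "payload": {
  "targets": [
    {"dp":[0,0,0.01],"angular":[0,0,0],"fingers":1},
    {"dp":[0,0,0.02],"angular":[0,0,0],"fingers":1},
    {"dp":[0,0,0.03],"angular":[0,0,0],"fingers":1},
    {"dp":[0,0,0.035],"angular":[0,0,0],"fingers":1},
    {"dp":[0,0,0.04],"angular":[0,0,0],"fingers":1},
    {"dp":[0,0,0.043],"angular":[0,0,0],"fingers":1},
    {"dp":[0,0,0.043],"angular":[0,0,0],"fingers":1},
    {"dp":[0,0,0.043],"angular":[0,0,0],"fingers":1}
  ]
}}

```text
time: 17.5
tool_pos: [456.7, -303.7, 111.3]
tcp_rot: [180.0, 0.0, 77.4]
ft_force: [0.3, 0.9, -1.4]
finger_gap: 27.5
grip_force: 39.5
```

{"api": "step_arm", "payload": {
  "targets": [
    {"dp":[0,0,0.002],"angular":[0,0,0],"fingers":1},
    {"dp":[0,0,0.004],"angular":[0,0,0],"fingers":1},
    {"dp":[0,0,0.006],"angular":[0,0,0],"fingers":1},
    {"dp":[0,0,0.008],"angular":[0,0,0],"fingers":1},
    {"dp":[0,0,0.008],"angular":[0,0,0],"fingers":1},
    {"dp":[0,0,0.008],"angular":[0,0,0],"fingers":1},
    {"dp":[0,0,0.008],"angular":[0,0,0],"fingers":1},
    {"dp":[0,0,0.008],"angular":[0,0,0],"fingers":1}
  ]
}}

```text
time: 18.5
tool_pos: [457.4, -304.4, 111.1]
tcp_rot: [179.9, 0.1, 77.4]
ft_force: [-0.4, 0.1, 8.0]
finger_gap: 27.5
grip_force: 40.4
```

Contact at home height: 8 N, and the same TCP z as before the lift. Releasing.

{"api": "step_arm", "payload": {
  "targets": [
    {"dp":[0,0,-0.004],"angular":[0,0,0],"fingers":1},
    {"dp":[0,0,-0.004],"angular":[0,0,0],"fingers":0.6},
    {"dp":[0,0,-0.004],"angular":[0,0,0],"fingers":0.4},
    {"dp":[0,0,-0.004],"angular":[0,0,0],"fingers":0},
    {"dp":[0,0,-0.004],"angular":[0,0,0],"fingers":0},
    {"dp":[0,0,-0.004],"angular":[0,0,0],"fingers":0},
    {"dp":[0,0,-0.004],"angular":[0,0,0],"fingers":0},
    {"dp":[0,0,-0.004],"angular":[0,0,0],"fingers":0}
  ]
}}

```text
time: 19.5
tool_pos: [456.7, -303.7, 110.5]
tcp_rot: [180.0, 0.0, 77.4]
ft_force: [1.2, -0.5, -0.3]
finger_gap: 85.3
grip_force: 0.0
```

{"api": "step_arm", "payload": {
  "targets": [
    {"dp":[0,0,-0.05],"angular":[0,0,0],"fingers":0},
    {"dp":[0,0,-0.13],"angular":[0,0,0],"fingers":0},
    {"dp":[0,0,-0.22],"angular":[0,0,0],"fingers":0},
    {"dp":[0,0,-0.31],"angular":[0,0,0],"fingers":0},
    {"dp":[0,0,-0.4],"angular":[0,0,0],"fingers":0},
    {"dp":[0,0,-0.46],"angular":[0,0,0],"fingers":0},
    {"dp":[0,0,-0.5],"angular":[0,0,0],"fingers":0},
    {"dp":[0,0,-0.5],"angular":[0,0,0],"fingers":0}
  ]
}}

```text
time: 20.5
tool_pos: [456.9, -303.9, 210.9]
tcp_rot: [180.0, 0.0, 77.4]
ft_force: [-0.0, 0.7, -0.4]
finger_gap: 85.4
grip_force: 0.0
```

{"api": "step_arm", "payload": {
  "targets": [
    {"dp":[0.06,0.01,0],"angular":[0,0,0],"fingers":0},
    {"dp":[0.18,0.03,0],"angular":[0,0,0],"fingers":0},
    {"dp":[0.32,0.053,0],"angular":[0,0,0],"fingers":0},
    {"dp":[0.46,0.077,0],"angular":[0,0,0],"fingers":0},
    {"dp":[0.6,0.1,0],"angular":[0,0,0],"fingers":0},
    {"dp":[0.74,0.123,0],"angular":[0,0,0],"fingers":0},
    {"dp":[0.86,0.143,0],"angular":[0,0,0],"fingers":0},
    {"dp":[0.9,0.15,0],"angular":[0,0,0],"fingers":0}
  ]
}}

```text
time: 21.5
tool_pos: [525.2, -132.6, 209.7]
tcp_rot: [-179.9, -0.0, 77.5]
ft_force: [0.5, -0.4, 0.0]
finger_gap: 85.3
grip_force: 0.0
```

{"api": "step_arm", "payload": {
  "targets": [
    {"dp":[0.12,0.02,0],"angular":[0,0,0],"fingers":0},
    {"dp":[0.26,0.043,0],"angular":[0,0,0],"fingers":0},
    {"dp":[0.39,0.065,0],"angular":[0,0,0],"fingers":0},
    {"dp":[0.46,0.077,0],"angular":[0,0,0],"fingers":0},
    {"dp":[0.483,0.08,0.05],"angular":[0,0,0],"fingers":0},
    {"dp":[0.483,0.08,0.15],"angular":[0,0,0],"fingers":0},
    {"dp":[0.483,0.08,0.27],"angular":[0,0,0],"fingers":0},
    {"dp":[0.483,0.08,0.33],"angular":[0,0,0],"fingers":0}
  ]
}}

```text
time: 22.5
tool_pos: [560.1, -44.4, 141.3]
tcp_rot: [-179.8, 0.0, 77.4]
ft_force: [-0.8, -0.9, 0.2]
finger_gap: 85.2
grip_force: 0.0
```

```bash
python3 - <<'E'
from h import *
np.set_printoptions(precision=1,suppress=True)
print(sense()["tool_pos"]);i=snapshot("side");t=snapshot("top")
a,b=pinpoint("side","scanner_nose")[:1],pinpoint("top","scanner_nose")[:1];print(a,b)
a,b=pinpoint("side","scanner_center")[:2],pinpoint("top","scanner_center")[:2];print(a,b)
cv2.imwrite("pics/v.png",cv2.resize(i[100:250,220:420],(800,600),interpolation=cv2.INTER_CUBIC))
E
```

```text
[560.1 -44.4 141.3]
[{'at': [222.6, 328.7], 'conf': 0.63}] [{'at': [402.8, 241.4], 'conf': 0.53}]
[{'at': [360.4, 181.6], 'conf': 0.82}] []
```

View pics/v.png

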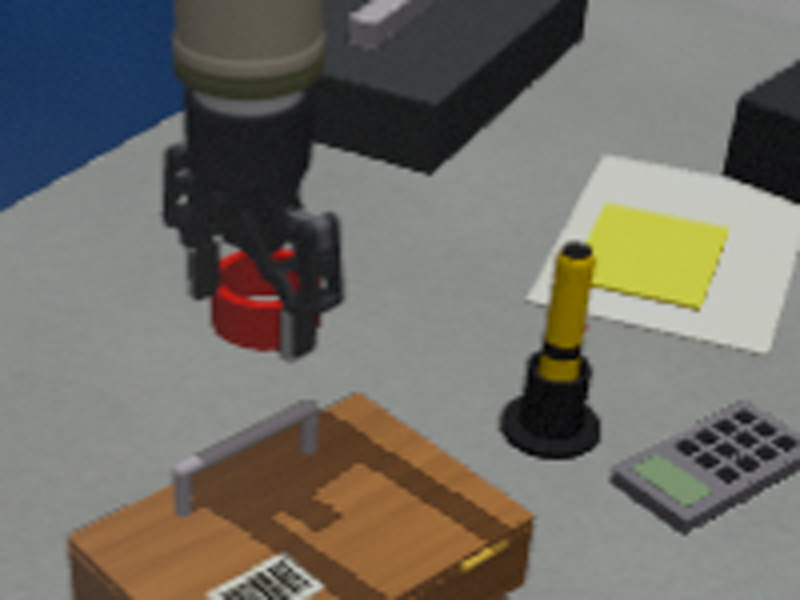

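The crop shows the scanner home, with its tail at pixel (364,162) as at the start. The open gripper straddles the handle at about (245,440) in the crop. Descending.

{"api": "step_arm", "payload": {
  "targets": [
    {"dp":[0,0,0.04],"angular":[0,0,0],"fingers":0},
    {"dp":[0,0,0.08],"angular":[0,0,0],"fingers":0},
    {"dp":[0,0,0.13],"angular":[0,0,0],"fingers":0},
    {"dp":[0,0,0.18],"angular":[0,0,0],"fingers":0},
    {"dp":[0,0,0.23],"angular":[0,0,0],"fingers":0},
    {"dp":[0,0,0.27],"angular":[0,0,0],"fingers":0},
    {"dp":[0,0,0.3],"angular":[0,0,0],"fingers":0},
    {"dp":[0,0,0.3],"angular":[0,0,0],"fingers":0}
  ]
}}

```text
time: 23.8
tool_pos: [561.6, -43.8, 83.9]
tcp_rot: [-179.9, 0.0, 77.4]
ft_force: [0.6, -0.3, 0.0]
finger_gap: 85.3
grip_force: 0.0
```

{"api": "step_arm", "payload": {
  "newtons": 40,
  "targets": [
    {"dp":[0,0,0],"angular":[0,0,0],"fingers":1},
    {"dp":[0,0,0],"angular":[0,0,0],"fingers":1},
    {"dp":[0,0,0],"angular":[0,0,0],"fingers":1},
    {"dp":[0,0,0],"angular":[0,0,0],"fingers":1},
    {"dp":[0,0,0],"angular":[0,0,0],"fingers":1},
    {"dp":[0,0,0],"angular":[0,0,0],"fingers":1},
    {"dp":[0,0,0],"angular":[0,0,0],"fingers":1},
    {"dp":[0,0,0],"angular":[0,0,0],"fingers":1}
  ]
}}

```text
time: 24.8
tool_pos: [561.9, -43.8, 84.5]
tcp_rot: [180.0, -0.0, 77.4]
ft_force: [0.2, 0.1, 0.2]
finger_gap: 0.0
grip_force: 0.0
```

The fingers shut on nothing. Looking.

```bash
python3 - <<'E'
from h import *
np.set_printoptions(precision=1,suppress=True)
s=sense();print(s["tool_pos"],s["finger_gap"],s["grip_force"]);i=snapshot("side")
print(proj("side",s["tool_pos"]))
cv2.imwrite("pics/w.png",cv2.resize(i[150:270,220:380],(800,600),interpolation=cv2.INTER_CUBIC))
E
```

```text
[561.9 -43.8  84.5] 0.01567242067067986 0.0
[[280.9 213.8]]
```

View pics/w.png

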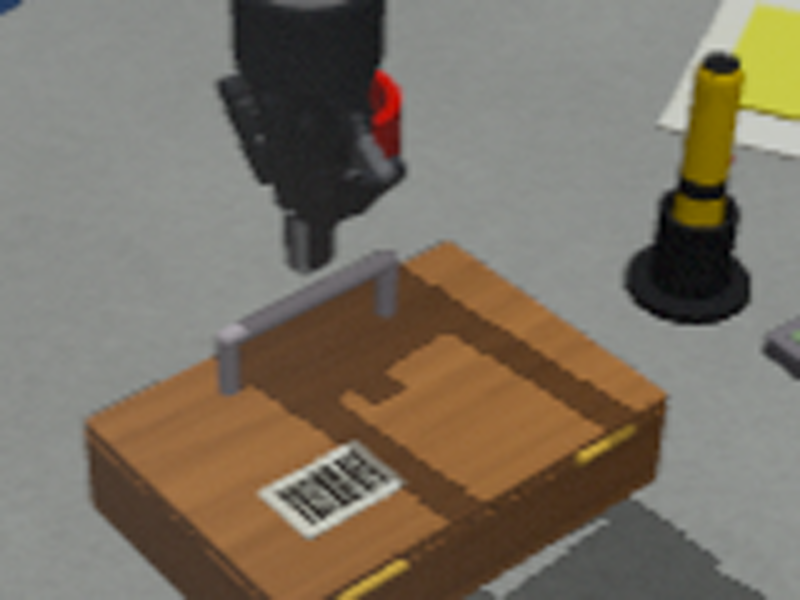

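The crop shows the shut fingertips at (310,268), i.e. pixel (282,204), in the air above the bar. They are about 30 mm higher than the reported TCP suggests. Opening and going down 30 mm more, watching the force.

{"api": "step_arm", "payload": {
  "targets": [
    {"dp":[0,0,-0.03],"angular":[0,0,0],"fingers":0},
    {"dp":[0,0,-0.03],"angular":[0,0,0],"fingers":0},
    {"dp":[0,0,-0.03],"angular":[0,0,0],"fingers":0},
    {"dp":[0,0,-0.03],"angular":[0,0,0],"fingers":0},
    {"dp":[0,0,-0.03],"angular":[0,0,0],"fingers":0},
    {"dp":[0,0,-0.03],"angular":[0,0,0],"fingers":0},
    {"dp":[0,0,0],"angular":[0,0,0],"fingers":0},
    {"dp":[0,0,0.03],"angular":[0,0,0],"fingers":0}
  ]
}}

```text
time: 25.85
tool_pos: [561.8, -43.8, 77.9]
tcp_rot: [-180.0, 0.0, 77.4]
ft_force: [0.0, 0.2, -0.1]
finger_gap: 85.3
grip_force: 0.0
```

{"api": "step_arm", "payload": {
  "targets": [
    {"dp":[0,0,0.02],"angular":[0,0,0],"fingers":0},
    {"dp":[0,0,0.04],"angular":[0,0,0],"fingers":0},
    {"dp":[0,0,0.06],"angular":[0,0,0],"fingers":0},
    {"dp":[0,0,0.08],"angular":[0,0,0],"fingers":0},
    {"dp":[0,0,0.1],"angular":[0,0,0],"fingers":0},
    {"dp":[0,0,0.12],"angular":[0,0,0],"fingers":0},
    {"dp":[0,0,0.12],"angular":[0,0,0],"fingers":0},
    {"dp":[0,0,0.12],"angular":[0,0,0],"fingers":0}
  ]
}}

```text
time: 26.85
tool_pos: [562.0, -43.8, 54.6]
tcp_rot: [180.0, 0.0, 77.4]
ft_force: [-0.7, 0.0, 0.1]
finger_gap: 85.1
grip_force: 0.0
```

{"api": "step_arm", "payload": {
  "newtons": 40,
  "targets": [
    {"dp":[0,0,0],"angular":[0,0,0],"fingers":1},
    {"dp":[0,0,0],"angular":[0,0,0],"fingers":1},
    {"dp":[0,0,0],"angular":[0,0,0],"fingers":1},
    {"dp":[0,0,0],"angular":[0,0,0],"fingers":1},
    {"dp":[0,0,0],"angular":[0,0,0],"fingers":1},
    {"dp":[0,0,0],"angular":[0,0,0],"fingers":1},
    {"dp":[0,0,0],"angular":[0,0,0],"fingers":1},
    {"dp":[0,0,0],"angular":[0,0,0],"fingers":1}
  ]
}}

```text
time: 27.85
tool_pos: [562.3, -43.9, 54.7]
tcp_rot: [180.0, -0.0, 77.4]
ft_force: [4.5, -1.0, -0.7]
finger_gap: 10.4
grip_force: 39.0
```

Bar gripped. Working out the lift arc, with the tool turning half as much as the lid.

```bash
python3 - <<'E'
import numpy as np
def T(th,b=45):
    t=np.radians(th);f=t/2;c,s=np.cos(t),np.sin(t)
    return np.array([150*(c-1)-45*s+b*np.sin(f), -(150*s+45*(c-1))+b*(np.cos(f)-1)])
for a0,a1 in((0,16),(16,32),(32,46)):
    print(a0)
    for a in np.linspace(a0,a1,9)[1:]:
        d=T(a)-T(a0);p=-np.radians(a0/2) # into tool axes at a0
        y=d[0]*np.cos(p)+d[1]*np.sin(p);z=-d[0]*np.sin(p)+d[1]*np.cos(p)
        print(round(a,1),np.round([y/200,z/200],3),round(-(a-a0)/2/180,4))
E
```

```text
0
2.0 [-0.004 -0.026] -0.0056
4.0 [-0.01  -0.052] -0.0111
6.0 [-0.016 -0.077] -0.0167
8.0 [-0.023 -0.103] -0.0222
10.0 [-0.031 -0.128] -0.0278
12.0 [-0.04  -0.152] -0.0333
14.0 [-0.049 -0.176] -0.0389
16.0 [-0.06 -0.2 ] -0.0444
16
18.0 [-0.008 -0.025] -0.0056
20.0 [-0.017 -0.049] -0.0111
22.0 [-0.026 -0.073] -0.0167
24.0 [-0.037 -0.096] -0.0222
26.0 [-0.048 -0.119] -0.0278
28.0 [-0.06  -0.142] -0.0333
30.0 [-0.073 -0.164] -0.0389
32.0 [-0.086 -0.186] -0.0444
32
33.8 [-0.01 -0.02] -0.0049
35.5 [-0.02 -0.04] -0.0097
37.2 [-0.031 -0.059] -0.0146
39.0 [-0.043 -0.078] -0.0194
40.8 [-0.055 -0.096] -0.0243
42.5 [-0.068 -0.114] -0.0292
44.2 [-0.081 -0.131] -0.034
46.0 [-0.094 -0.149] -0.0389
```

{"api": "step_arm", "payload": {
  "newtons": 60,
  "targets": [
    {"dp":[-0.004,-0.0,-0.0],"angular":[0,0,0],"fingers":1},
    {"dp":[0,-0.004,-0.026],"angular":[-0.0056,0,0],"fingers":1},
    {"dp":[0,-0.01,-0.052],"angular":[-0.0111,0,0],"fingers":1},
    {"dp":[0,-0.016,-0.077],"angular":[-0.0167,0,0],"fingers":1},
    {"dp":[0,-0.023,-0.103],"angular":[-0.0222,0,0],"fingers":1},
    {"dp":[0,-0.04,-0.152],"angular":[-0.0333,0,0],"fingers":1},
    {"dp":[0,-0.06,-0.2],"angular":[-0.0444,0,0],"fingers":1},
    {"dp":[0,-0.06,-0.2],"angular":[-0.0444,0,0],"fingers":1}
  ]
}}

```text
time: 28.85
tool_pos: [550.8, -40.9, 95.6]
tcp_rot: [171.9, -0.0, 77.4]
ft_force: [5.4, 1.3, -0.5]
finger_gap: 9.2
grip_force: 59.7
```

```bash
cat > lid.py <<'E'
from h import *
from scipy.optimize import minimize_scalar
np.set_printoptions(precision=1,suppress=True)
s=sense();print(s["time"],s["tool_pos"],s["tcp_rot"],s["ft_force"],s["finger_gap"])
q=[415,-11.8,np.radians(-12.7)]
def W(l,t):
    x,z=l[0]*np.cos(t)-l[2]*np.sin(t),l[0]*np.sin(t)+l[2]*np.cos(t)
    c,sn=np.cos(q[2]),np.sin(q[2]);return [q[0]+c*x-sn*l[1],q[1]+sn*x+c*l[1],55+z]
L={"label":(55,60,9),"lid_handle":(150,0,45)}
import sys
for c in("side","top"):
    i=snapshot(c);cv2.imwrite(f"pics/lid_{c}_{sys.argv[1]}.png",i)
    for n in L:
        m=pinpoint(c,n)
        if m:
            p=np.array(m[0]["at"]);r=minimize_scalar(lambda t:np.sum((proj(c,W(L[n],t))[0]-p)**2),bounds=(-.1,1.5),method="bounded")
            print(c,n,p,round(m[0]["conf"],2),"theta",np.degrees(r.x),"res px",r.fun**.5)
E
python3 lid.py a
```

```text
28.85 [550.8 -40.9  95.6] [171.9  -0.   77.4] [ 5.4  1.3 -0.5] 9.242279802335615
side label [285.8 246.6] 0.92 theta 2.04085234293367 res px 1.1055523623525638
side lid_handle [289.7 199.5] 0.62 theta 22.86741919619442 res px 2.050460540904699
top label [266.5 232.9] 0.91 theta 26.048261860552426 res px 1.0346942916360473
```

{"api": "step_arm", "payload": {
  "targets": [
    {"dp":[0,-0.008,-0.025],"angular":[-0.0056,0,0],"fingers":1},
    {"dp":[0,-0.017,-0.049],"angular":[-0.0111,0,0],"fingers":1},
    {"dp":[0,-0.026,-0.073],"angular":[-0.0167,0,0],"fingers":1},
    {"dp":[0,-0.037,-0.096],"angular":[-0.0222,0,0],"fingers":1},
    {"dp":[0,-0.048,-0.119],"angular":[-0.0278,0,0],"fingers":1},
    {"dp":[0,-0.06,-0.142],"angular":[-0.0333,0,0],"fingers":1},
    {"dp":[0,-0.073,-0.164],"angular":[-0.0389,0,0],"fingers":1},
    {"dp":[0,-0.086,-0.186],"angular":[-0.0444,0,0],"fingers":1}
  ]
}}

```text
time: 30.15
tool_pos: [529.7, -35.6, 129.9]
tcp_rot: [163.9, -0.1, 77.4]
ft_force: [6.4, 5.8, 1.6]
finger_gap: 9.5
grip_force: 58.6
```

```bash
sleep 6; python3 lid.py b; python3 -c "
exec(open('lid.py').read().split('import sys')[0])
for n in L:
  for t in (0,16,32,45,50): print(n,t,proj('side',W(L[n],np.radians(t)))[0],proj('top',W(L[n],np.radians(t)))[0])"
```

```text
30.15 [529.7 -35.6 129.9] [163.9  -0.1  77.4] [6.4 5.8 1.6] 9.512262007113957
side label [287.5 242.8] 0.92 theta 19.223397482931507 res px 1.1463088157768575
side lid_handle [296.7 196.5] 0.63 theta 37.800518291499216 res px 2.1561500142805525
top label [408.1 241. ] 0.69 theta -5.729240225718616 res px 139.81729087659295
30.45 [529.7 -35.6 129.9] [163.9  -0.1  77.4] [6.1 5.5 2.1] 9.64159041020309
label 0 [286.8 247.3] [268.6 230.5]
label 16 [288. 244.] [268.  231.6]
label 32 [290.3 242. ] [267.1 234.5]
label 45 [292.8 241.5] [266.2 238.1]
label 50 [293.9 241.6] [265.8 239.8]
lid_handle 0 [281.2 209.2] [302.8 192.7]
lid_handle 16 [285.6 200.6] [302.2 196.8]
lid_handle 32 [293.  195.3] [300.5 206.6]
lid_handle 45 [300.9 194. ] [298.2 218.5]
lid_handle 50 [304.4 194.3] [297.2 224. ]
```

{"api": "step_arm", "payload": {
  "targets": [
    {"dp":[0,-0.01,-0.02],"angular":[-0.0049,0,0],"fingers":1},
    {"dp":[0,-0.02,-0.04],"angular":[-0.0097,0,0],"fingers":1},
    {"dp":[0,-0.031,-0.059],"angular":[-0.0146,0,0],"fingers":1},
    {"dp":[0,-0.043,-0.078],"angular":[-0.0194,0,0],"fingers":1},
    {"dp":[0,-0.055,-0.096],"angular":[-0.0243,0,0],"fingers":1},
    {"dp":[0,-0.068,-0.114],"angular":[-0.0292,0,0],"fingers":1},
    {"dp":[0,-0.086,-0.138],"angular":[-0.036,0,0],"fingers":1},
    {"dp":[0,-0.086,-0.138],"angular":[-0.036,0,0],"fingers":1}
  ]
}}

```text
time: 31.45
tool_pos: [506.2, -29.7, 152.3]
tcp_rot: [157.4, -0.2, 77.5]
ft_force: [6.6, 8.1, 3.2]
finger_gap: 9.3
grip_force: 58.9
```

```bash
python3 lid.py c; python3 - <<'E'
from h import *
q=[415,-11.8,np.radians(-12.7)]
def W(l,t):
    x,z=l[0]*np.cos(t)-l[2]*np.sin(t),l[0]*np.sin(t)+l[2]*np.cos(t)
    c,sn=np.cos(q[2]),np.sin(q[2]);return [q[0]+c*x-sn*l[1],q[1]+sn*x+c*l[1],55+z]
i=cv2.resize(cv2.imread("pics/lid_side_c.png"),None,fx=4,fy=4,interpolation=cv2.INTER_CUBIC)
for t,col in((40,(255,0,0)),(45,(0,255,0)),(50,(0,0,255))):
    for z in(9,):
        p=proj("side",[W(l,np.radians(t)) for l in((0,130,z),(180,130,z),(180,-130,z),(0,-130,z))])*4+1.5
        cv2.polylines(i,[p.astype(np.int32)],True,col,1)
cv2.imwrite("pics/fin.png",i[580:1160,880:1660])
E
```

```text
31.45 [506.2 -29.7 152.3] [157.4  -0.2  77.5] [6.6 8.1 3.2] 9.325172939052546
side label [202.5 224.8] 0.73 theta 3.541657205230892 res px 87.20358658663837
side lid_handle [301. 194.] 0.77 theta 45.13374908093446 res px 0.022480358515530898
top label [262.7 239.1] 0.85 theta 50.17585686114047 res px 3.130602285270819
top lid_handle [296.6 216.4] 0.92 theta 43.2797260771929 res px 1.9767019012481393
```

View pics/fin.png

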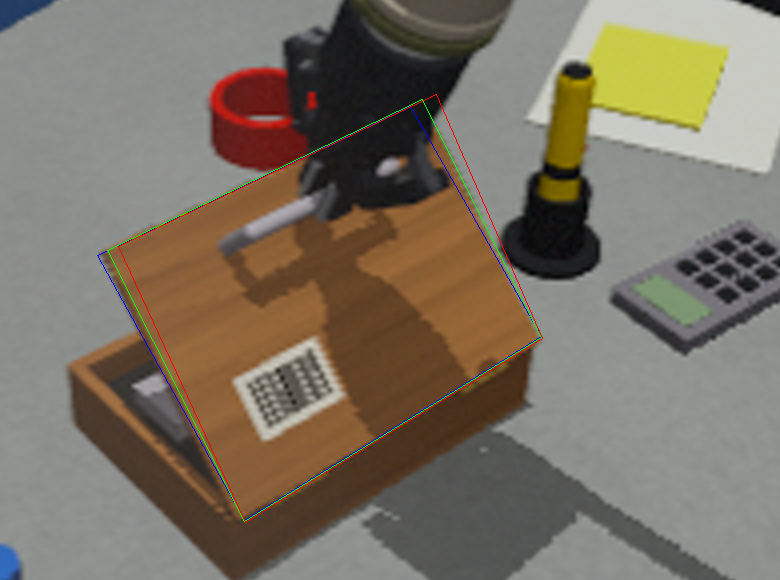

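The lid's edge lies on the 45° (green) outline: front-left corner at (107,250), front-right at (424,100), held by the handle. The scanner is home, with its tail at (575,70). Handing in.

```bash
python3 -c "
from bench import *
print(hand_in())"
```

```text
the job is handed in; nothing more can be done
None
```

The scanner was held still about 6 cm above the label for over 3 s and is fully home in its holder; the arm now holds the lid at about 45°, and the job was handed in at about 32 s of the 61 s. The first attempt to grip the handle missed just above it without touching anything; I saw nothing else moved, but took no final check of the other items.

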